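# Hold the tilt-out bin open with its release key

## Robot

A 6-joint arm with a two-finger parallel gripper is mounted at the origin on the work surface. World frame = base frame: x ahead of the robot, y to its left, z up, the work surface at z = 0. Lengths are in m, angles in rad, forces in N, time in s.
With the tool pointing down it reaches from about 0.425 to 0.95 m from the base axis. Payload 3.5 kg.
Tool frame: the origin (TCP) lies at the very end of the fingers, on their centre line; the grasp point (between the pads) lies 19 mm behind it (pinch_z is the z of the grasp point in the tool frame, in m); z points along the fingers, x is the direction in which the jaws open and shut, and the axes are right-handed (so a half turn about z gives the same grasp; the last joint's range is limited). The gripper opens to 85 mm and grips with 20 to 120 N. Pads are 22 mm wide; open, the fingers measure 114 mm over their backs; the gripper's body (76 mm by 85 mm) begins 54 mm behind the grasp point. The pads swing forward as they close: fully open they stand 13 mm farther back than shut.
Start: joints at [-1.434, 0.286, 1.577, -0, 1.279, -0.15], TCP at [0.191, -0.647, 0.231] pointing down, gripper open.
Joint ranges: [-2.77, 2.77], [-0.9, 2.22], [0.21, 2.48], [-1.53, 4.67], [0.24, 2.81], [-2.84, 2.84]. Speed limits (rad/s): [2.79, 2.79, 3.14, 3.14, 3.14, 3.14].

## Interface

Orientations are given as a unit quaternion [w, x, y, z].
In Python, from bench import * gives the robot as it stands.
- The arm moves only by the shell command python3 -m creep 'ROWS' [FORCE]. ROWS is JSON, a list of rows, each an object of numbers: "x", "y", "z": the shift along the world's x, y, z in m; "wx", "wy", "wz": the turn, a rotation vector about the world's x, y, z in rad; "grip": the closure, from -1 (fully open) to 1 (shut). A call has exactly 10 rows; each row is the pose to reach, as a shift and turn from the pose commanded when the call began; what a row does not reach only later rows make up. A row lasts 1/12 s, in which the tool goes at most 41.7 mm and 7.16 degrees, less where a joint would pass 70% of its speed; a pose out of reach is approached as far as the arm can. A call with a gripper value outside its range is refused whole. The fingers move at their own pace and stop on an object; FORCE is the grip in N (left out, the last holds). Time passes only in rows, so rows that repeat a pose let the fingers close, or fill a call up. It gives the time, the measured TCP pose, the force and the opening at its end, in the units of the state.
- get_state(): the state, without advancing time (a new reading comes with each control period).
- capture(name): name is "scene" or "top"; returns (picture, depth): 384x512x3 uint8, red, green, blue; 384x512 float32, m along the optical axis (not along the pixel's ray), 0 where there is no reading.
- get_calibration(name): a dict with "vertical_fov" (degrees; the focal length in pixels is half the picture's height over the tangent of half this angle, whatever the lens; pixels are square), "cx", "cy" (the principal point, pixels), "world_from_camera" (4x4, takes a point from camera to world coordinates). Camera axes: x right, y down, z forward; pixel columns grow to the right and rows downward; lengths in m; the calibration is good to about 2 mm. A picture is of the moment at which its call begins. get_calibration takes no time and is no camera call.
- sign_off(): hands the job in, once; it reports no verdict.
Trained networks look in the newest picture that a camera, given by its name, has taken for a name from the list of things; names that differ only in an ending like _2 or _b are one class to them, and where a whole thing is asked for, a point or a joint stands for the part that bears it (a point fixed in the world has none). Each returns a list of dicts, best first, with "p" (0 to 1); they miss things now and then, are a little off and sometimes report something else, mostly with a low value. They report only what shows in the picture. A call takes as long as a camera call.
- boxes_of(camera, thing): "xy" ([column, row] in pixels, amid what is visible of it).
- cut_out(camera, thing): "pixels" (384x512 bool, what is visible of it) and "xy" ([column, row] in pixels, amid what is visible of it).
- pinpoint(camera, thing): "xy" ([column, row] in pixels: a listed point, or the origin of a listed thing).
The state is a dict: "time_s": time; "q": joint angles; "qd": joint speeds; "joint_efforts": joint torques, N m; "tool_pos": TCP position; "tool_rot": TCP orientation; "wrist_force": force on the tool from outside, world axes, zero at the start; "moment": the same for the moment, N m; "grip_width": finger opening in m.
Only numpy, scipy, OpenCV 4.12 (cv2) and the standard library are available. Lean on these libraries where they do the work, as an engineer would, in place of code of your own. Each camera call takes 0.05 s, during which the arm holds its last target. There are 200 camera calls.

## Task

The grey tilt-out bin is opened by a release key. Turn the black clamp knob a quarter turn clockwise so that its red arm swings off the slot and points straight back, then take the orange-handled key out of its wooden stand and push its blade down through the slot until the handle's shoulder is down on the blue housing and the bin is tilted right out. Finish while still holding the key pressed in (the spring pushes it out otherwise), and leave the bowl, cup, headlamp and whistle where they are.

Things in the scene. Friction and masses are not known exactly. Their poses are not given: they have to be found in the camera images.
- slot (a point): centre of the slot's mouth in the flat top of the blue lock housing, 60 mm above the tray. x points to the back of the unit, away from the robot; y to its left, towards the bin; z up. The slot is 10 mm along x and 30 mm along y, cut straight down through the 12 mm top plate; 32 mm below the mouth lies the sprung catch
- unit: fixed bin-lock unit; origin on the tray right under the slot, axes as the slot's. Blue housing 80 mm (x) by 165 mm (y), from y = -95 to +70 mm, 60 mm high; then the bin's white frame from y = 70 to 180 mm, 115 mm high. The key pushes the catch down 13 mm when fully in (4 N at first, about 9 N fully in); a linkage then tilts the bin out
- knob_grip (a point): grip point of the clamp knob, on its upright axis, 92 mm above the tray, 60 mm from the slot along the unit's -y. Black bar 14 mm thick (this point's x), 44 mm long (y), from 74 to 104 mm above the tray. A flat red arm, 18 mm wide, top 66 mm above the tray, reaches 78 mm from the axis along this point's +y: it covers the slot when locked. The point turns with the knob
- knob (a joint): angle of the clamp knob in rad: 0 = red arm along the housing over the slot (locked); grows clockwise seen from above to a stop at 1.6 (arm straight to the back of the unit, away from the robot; free). Starts between 0 and 0.3, stays where it is left; friction about 0.04 N m
- bin (a joint): tilt of the grey plastic bin in rad: 0 = upright in its frame, grows as its top leans out towards the robot; 0.39 when the key is fully in. It springs back when the key is let out
- key: release key, upright in its stand, about 80 g (varies). Origin at the centre of the blade's lower end, z up. Steel blade 8 mm thick (x), 28 mm wide (y), 45 mm long, lower end rounded; above it the orange handle 18 mm thick (x), 44 mm wide (y), from z = 45 to 90 mm, its lower face is the shoulder. Same either way round (half turn)
- stand: fixed wooden key stand, 50 mm (x) by 65 mm (y), 60 mm high, origin under its centre, turned, left or right of the unit. Pocket in its top for the blade, 11 mm (x) by 31 mm (y); the key's shoulder rests on its top, so the key's origin is 15 mm above the tray
- bowl: orange silicone bowl, 124 mm across, 45 mm high, origin under its centre; leave alone
- cup: red steel camping cup, 68 mm across, 75 mm high, standing in the bowl; leave alone
- headlamp: black headlamp without strap, 60 mm by 50 mm, 39 mm high, origin under it; leave alone
- whistle: white plastic whistle, 44 mm long, 20 mm high, origin under its round end; leave alone

How it is judged:
On the way, in this order (a step that is already met when the one before it is completed fails the run):
1. the clamp knob is turned so that its arm is off the slot (value of joint knob above 1.15 rad and distance of key from where it was at the start of the episode below 0.03 m), for 0.2 s.
2. the key is lifted out of its stand by the gripper (height (world z) of key above 0.065 m and contact force between the fingers and key above 1 N and contact force between key and stand below 0.1 N), for 0.1 s.
At the end, for the whole second after the job is handed in: Knob beyond 1.15 rad; key blade upright (0.08 rad) in the slot (within 4 mm of its axis), at least 41 of its 45 mm deep; bin tilted out over 0.27 rad; key still and held by the fingers against the spring; bowl, cup, headlamp, whistle within 30 mm of their starts (value of joint knob above 1.15 rad and z of key in the frame of slot below -0.041 m and horizontal distance between key and slot below 0.004 m and angle between key's own z axis and vertical below 0.08 rad and value of joint bin above 0.27 rad and linear speed of key below 0.02 m/s and contact force between the fingers and key above 1 N and distance of each of bowl, cup, headlamp, whistle from where it was at the start of the episode below 0.03 m); the arm keeps its last pose, push and grip.
It fails at once if the bowl, cup, headlamp or whistle is shifted by more than 30 mm (distance of any of bowl, cup, headlamp, whistle from where it was at the start of the episode above 0.03 m).
It also fails if it takes over 58 s, if anything falls off the work surface, if the arm or the gripper's body presses on something with over 40 N, if the wrist force passes 120 N, or if a joint passes its speed limit or range.

## Working session

There is one attempt and no reset: what is moved stays moved. The work goes in short steps, Python scripts to look and compute and a shell command to move; the robot and the scene stay as the last step left them, time stands still between calls to the robot, and variables do not carry over. Pictures are saved under pics/ and viewed, about 8 in all and at most 12, crops included, and the job is handed in when it is done.

```bash
mkdir -p pics; cat > h.py <<'E'
from bench import *
import numpy as np, cv2
def K(c):
    k=get_calibration(c); f=192/np.tan(np.radians(k["vertical_fov"])/2); return f,k["cx"],k["cy"],np.array(k["world_from_camera"])
def at_z(c,xy,z):
    f,cx,cy,T=K(c); d=T[:3,:3]@np.array([(xy[0]-cx)/f,(xy[1]-cy)/f,1]); o=T[:3,3]; return o+d*(z-o[2])/d[2]
def cloud(c,D):
    f,cx,cy,T=K(c); v,u=np.mgrid[:384,:512]; P=np.stack([(u-cx)/f*D,(v-cy)/f*D,D],-1); return P@T[:3,:3].T+T[:3,3]
def proj(c,p):
    f,cx,cy,T=K(c); q=T[:3,:3].T@(np.array(p)-T[:3,3]); return np.array([cx+f*q[0]/q[2],cy+f*q[1]/q[2]])
E
python3 - <<'E'
from h import *
np.set_printoptions(precision=4,suppress=True)
I={}
for c in("top","scene"):
    P,D=capture(c); I[c]=P; C=cloud(c,D); np.savez(f"{c}.npz",P=P,D=D)
    print(c,K(c)[3][:3,3])
    for t,z in(("slot",.06),("knob_grip",.092),("key",.015),("stand",0),("unit",0),("bowl",0),("cup",None),("headlamp",0),("whistle",0)):
        r=pinpoint(c,t)[:2]
        for a in r: print(t,round(a["p"],2),np.round(a["xy"],1),at_z(c,a["xy"],z or 0))
    for t in("key","stand","knob_grip"):
        for a in cut_out(c,t)[:1]:
            m=a["pixels"]&(D>0); Q=C[m]; hz=np.percentile(Q[:,2],90)
            q=Q[Q[:,2]>hz-.008]; 
            r=cv2.minAreaRect(q[:,:2].astype(np.float32)*1000); print("cut",t,round(a["p"],2),m.sum(),"top z",hz,"rect mm",r)
cv2.imwrite("pics/1.png",cv2.cvtColor(np.hstack([cv2.resize(I[c],(400,300),interpolation=3) for c in I]),4))
cv2.imwrite("pics/2.png",cv2.cvtColor(cv2.resize(I["top"],(800,600)),4))
print(get_state())
E
```

```text
top [ 0.4789 -0.0159  0.9374]
slot 0.62 [236.7 165.5] [0.5975 0.0426 0.06  ]
knob_grip 0.9 [263.8 160.6] [ 0.6047 -0.0226  0.092 ]
key 0.74 [119.5 221.8] [0.4607 0.3406 0.015 ]
stand 0.97 [122.6 222. ] [0.4599 0.3384 0.    ]
unit 0.91 [242.8 167.5] [0.6004 0.0308 0.    ]
bowl 0.94 [390.4 217.7] [ 0.4719 -0.3455  0.    ]
cup 0.77 [392.5 215.8] [ 0.4767 -0.3509  0.    ]
headlamp 0.91 [299.7 233. ] [ 0.4327 -0.1147  0.    ]
whistle 0.55 [224.  232.9] [0.4326 0.0782 0.    ]
cut key 0.56 229 top z 0.10606580116243063 rect mm ((451.45916748046875, 336.739990234375), (17.61815643310547, 44.07190704345703), 26.272457122802734)
cut stand 0.65 567 top z 0.06105289733034238 rect mm ((451.7532958984375, 337.1871337890625), (50.5040168762207, 66.49187469482422), 25.280969619750977)
cut knob_grip 0.74 400 top z 0.10376195104174009 rect mm ((605.6668701171875, -25.30107307434082), (42.48210906982422, 14.116982460021973), 85.0621566772461)
scene [1.0233 0.2741 0.9105]
slot 0.65 [263.9 216.3] [0.5978 0.0321 0.06  ]
knob_grip 0.74 [242.5 203.2] [ 0.608  -0.0179  0.092 ]
knob_grip 0.45 [311.1 189.2] [0
[... 704 characters left out ...]
69), (50.248538970947266, 65.73773956298828), 25.06757926940918)
cut knob_grip 0.72 496 top z 0.10374321064746433 rect mm ((606.0781860351562, -23.766098022460938), (43.03316879272461, 16.002864837646484), 85.84278869628906)
{'time_s': 1.3, 'q': array([-1.434 ,  0.2863,  1.5767, -0.    ,  1.2786, -0.15  ]), 'qd': array([-0.0012, -0.0007,  0.0006,  0.0003,  0.0001, -0.0006]), 'joint_efforts': array([  0.0012, -40.5958, -29.2931,  -0.    ,   0.0006,   0.    ]), 'tool_pos': array([ 0.1909, -0.6474,  0.2313]), 'tool_rot': array([ 0.    ,  0.8009, -0.5988,  0.    ]), 'wrist_force': array([-0.0234, -0.5234,  0.3649]), 'moment': array([-0.0339, -0.0067,  0.0311]), 'grip_width': 0.08562001296502285}
```

View pics/2.png

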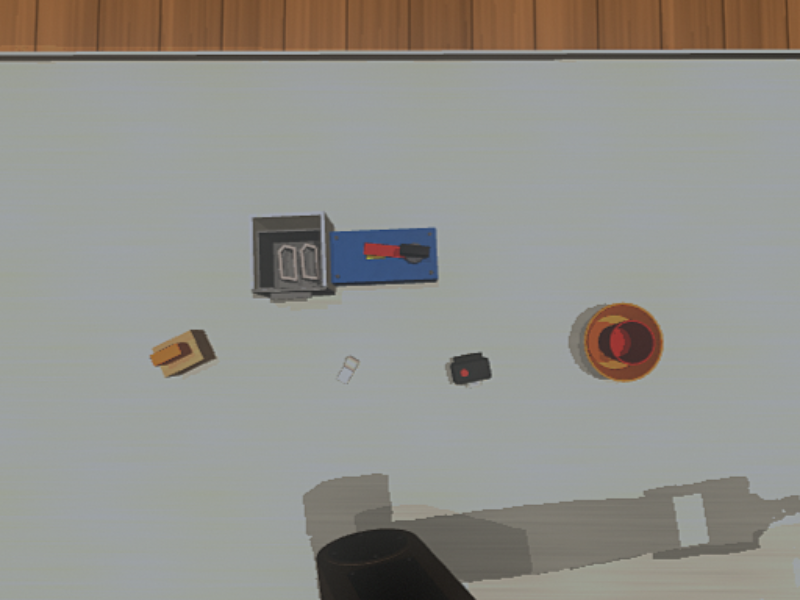

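View pics/1.png

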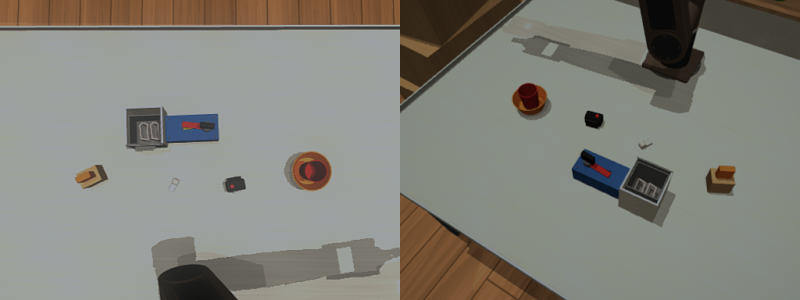

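Top view (800×600 version): knob at about (415,250), red arm pointing left over the slot; key in its stand at (170,355) on the left; bowl and cup at right (622,342), headlamp (470,368) and whistle (347,368) in front. The network points agree with the depth-based rectangles to about 1 cm. Next is the housing fit, and at the same time the approach above the knob.

```bash
python3 - <<'E'
from h import *
np.set_printoptions(precision=4,suppress=True)
for c in("top","scene"):
    z=np.load(c+".npz"); P,D=z["P"].astype(int),z["D"]; C=cloud(c,D)
    m=(P[...,2]>P[...,0]+35)&(P[...,2]>P[...,1]+20)&(abs(C[...,2]-.06)<.005)&(abs(C[...,0]-.6)<.15)&(abs(C[...,1])<.2)
    r=cv2.minAreaRect(C[m][:,:2].astype(np.float32)*1000); print(c,m.sum(),r,np.median(C[m][:,2]))
    (x,y),(w,h),a=r
    yaw=a if w<h else a-90
    u=np.array([-np.sin(np.radians(yaw)),np.cos(np.radians(yaw))]); s=np.array([x,y])+12.5*u
    print("yaw",yaw,"slot",s,"knob",s-60*u)
E
```

```text
top 1768 ((604.0661010742188, 22.57427978515625), (79.71843719482422, 163.60145568847656), 2.387830972671509) 0.0594258239306793
yaw 2.387830972671509 slot [603.5453  35.0634] knob [606.0451 -24.8845]
scene 1492 ((604.0938110351562, 16.932456970214844), (83.17564392089844, 153.98756408691406), 2.9206602573394775) 0.05996573948368067
yaw 2.9206602573394775 slot [603.4569  29.4162] knob [606.5141 -30.5058]
```

```bash
python3 -m creep '[{"x":0.02,"y":0.035,"z":0.01,"wz":0.12},{"x":0.04,"y":0.07,"z":0.01,"wz":0.24},{"x":0.06,"y":0.105,"z":0.01,"wz":0.36},{"x":0.08,"y":0.14,"z":0.01,"wz":0.48},{"x":0.1,"y":0.175,"z":0.01,"wz":0.6},{"x":0.125,"y":0.205,"z":0.01,"wz":0.7},{"x":0.15,"y":0.235,"z":0.01,"wz":0.8},{"x":0.175,"y":0.265,"z":0.01,"wz":0.9},{"x":0.2,"y":0.295,"z":0.01,"wz":1.0},{"x":0.22,"y":0.33,"z":0.01,"wz":1.1}]'
```

```text
validation failed for argument at $[0]...
```

The top-camera fit measures 80×164 mm, as specified: slot (0.6035, 0.035), yaw about 2.6°, knob (0.606, -0.025). The rows probably need all seven keys.

```bash
python3 -m creep '[{"x":0.02,"y":0.035,"z":0.01,"wx":0,"wy":0,"wz":0.12,"grip":-1},{"x":0.04,"y":0.07,"z":0.01,"wx":0,"wy":0,"wz":0.24,"grip":-1},{"x":0.06,"y":0.105,"z":0.01,"wx":0,"wy":0,"wz":0.36,"grip":-1},{"x":0.08,"y":0.14,"z":0.01,"wx":0,"wy":0,"wz":0.48,"grip":-1},{"x":0.1,"y":0.175,"z":0.01,"wx":0,"wy":0,"wz":0.6,"grip":-1},{"x":0.125,"y":0.205,"z":0.01,"wx":0,"wy":0,"wz":0.7,"grip":-1},{"x":0.15,"y":0.235,"z":0.01,"wx":0,"wy":0,"wz":0.8,"grip":-1},{"x":0.175,"y":0.265,"z":0.01,"wx":0,"wy":0,"wz":0.9,"grip":-1},{"x":0.2,"y":0.295,"z":0.01,"wx":0,"wy":0,"wz":1.0,"grip":-1},{"x":0.22,"y":0.33,"z":0.01,"wx":0,"wy":0,"wz":1.1,"grip":-1}]' 40
```

```text
time_s: 2.13
tool_pos: [0.4123, -0.3163, 0.2418]
tool_rot: [0.001, 0.996, -0.09, 0.001]
wrist_force: [0.5, -0.7, 0.0]
grip_width: 0.0857
```

```bash
python3 -m creep '[{"x":0.02,"y":0.03,"z":0,"wx":0,"wy":0,"wz":0.02,"grip":-1},{"x":0.04,"y":0.06,"z":0,"wx":0,"wy":0,"wz":0.04,"grip":-1},{"x":0.06,"y":0.09,"z":0,"wx":0,"wy":0,"wz":0.06,"grip":-1},{"x":0.08,"y":0.12,"z":0,"wx":0,"wy":0,"wz":0.08,"grip":-1},{"x":0.1,"y":0.15,"z":0,"wx":0,"wy":0,"wz":0.1,"grip":-1},{"x":0.12,"y":0.18,"z":-0.02,"wx":0,"wy":0,"wz":0.1,"grip":-1},{"x":0.14,"y":0.21,"z":-0.04,"wx":0,"wy":0,"wz":0.1,"grip":-1},{"x":0.16,"y":0.24,"z":-0.06,"wx":0,"wy":0,"wz":0.1,"grip":-1},{"x":0.18,"y":0.27,"z":-0.08,"wx":0,"wy":0,"wz":0.1,"grip":-1},{"x":0.195,"y":0.292,"z":-0.095,"wx":0,"wy":0,"wz":0.1,"grip":-1}]'
python3 - <<'E'
from h import *
print(get_state()["tool_pos"],get_state()["tool_rot"])
E
```

```text
time_s: 2.97
tool_pos: [0.6064, -0.0227, 0.1446]
tool_rot: [-0.0, 0.999, -0.041, -0.001]
wrist_force: [-0.1, -0.5, 0.1]
grip_width: 0.0855
[ 0.60641479 -0.02270749  0.14459381] [-3.65762931e-04  9.99145921e-01 -4.13157655e-02 -5.50351652e-04]
```

```bash
python3 -m creep '[{"x":0,"y":0,"z":-0.03,"wx":0,"wy":0,"wz":0,"grip":-1},{"x":0,"y":0,"z":-0.055,"wx":0,"wy":0,"wz":0,"grip":-1},{"x":0,"y":0,"z":-0.07,"wx":0,"wy":0,"wz":0,"grip":-1},{"x":0,"y":0,"z":-0.07,"wx":0,"wy":0,"wz":0,"grip":1},{"x":0,"y":0,"z":-0.07,"wx":0,"wy":0,"wz":0,"grip":1},{"x":0,"y":0,"z":-0.07,"wx":0,"wy":0,"wz":0,"grip":1},{"x":0,"y":0,"z":-0.07,"wx":0,"wy":0,"wz":0,"grip":1},{"x":0,"y":0,"z":-0.07,"wx":0,"wy":0,"wz":0,"grip":1},{"x":0,"y":0,"z":-0.07,"wx":0,"wy":0,"wz":0,"grip":1},{"x":0,"y":0,"z":-0.07,"wx":0,"wy":0,"wz":0,"grip":1}]' 40
```

```text
time_s: 3.8
tool_pos: [0.6056, -0.0257, 0.0781]
tool_rot: [0.0, 0.999, -0.042, -0.001]
wrist_force: [-4.9, 0.2, 5.8]
grip_width: 0.0129
```

```bash
python3 -m creep '[{"x":0,"y":0,"z":0,"wx":0,"wy":0,"wz":-0.1,"grip":1},{"x":0,"y":0,"z":0,"wx":0,"wy":0,"wz":-0.22,"grip":1},{"x":0,"y":0,"z":0,"wx":0,"wy":0,"wz":-0.34,"grip":1},{"x":0,"y":0,"z":0,"wx":0,"wy":0,"wz":-0.46,"grip":1},{"x":0,"y":0,"z":0,"wx":0,"wy":0,"wz":-0.58,"grip":1},{"x":0,"y":0,"z":0,"wx":0,"wy":0,"wz":-0.7,"grip":1},{"x":0,"y":0,"z":0,"wx":0,"wy":0,"wz":-0.82,"grip":1},{"x":0,"y":0,"z":0,"wx":0,"wy":0,"wz":-0.94,"grip":1},{"x":0,"y":0,"z":0,"wx":0,"wy":0,"wz":-1.06,"grip":1},{"x":0,"y":0,"z":0,"wx":0,"wy":0,"wz":-1.18,"grip":1}]'
python3 -m creep '[{"x":0,"y":0,"z":0,"wx":0,"wy":0,"wz":-0.1,"grip":1},{"x":0,"y":0,"z":0,"wx":0,"wy":0,"wz":-0.2,"grip":1},{"x":0,"y":0,"z":0,"wx":0,"wy":0,"wz":-0.26,"grip":1},{"x":0,"y":0,"z":0,"wx":0,"wy":0,"wz":-0.26,"grip":1},{"x":0,"y":0,"z":0,"wx":0,"wy":0,"wz":-0.26,"grip":1},{"x":0,"y":0,"z":0,"wx":0,"wy":0,"wz":-0.26,"grip":-1},{"x":0,"y":0,"z":0,"wx":0,"wy":0,"wz":-0.26,"grip":-1},{"x":0,"y":0,"z":0,"wx":0,"wy":0,"wz":-0.26,"grip":-1},{"x":0,"y":0,"z":0,"wx":0,"wy":0,"wz":-0.26,"grip":-1},{"x":0,"y":0,"z":0,"wx":0,"wy":0,"wz":-0.26,"grip":-1}]'
```

```text
time_s: 4.63
tool_pos: [0.6055, -0.0257, 0.0781]
tool_rot: [0.001, 0.805, -0.593, -0.001]
wrist_force: [-5.6, 0.2, 6.3]
grip_width: 0.0134
time_s: 5.47
tool_pos: [0.606, -0.0254, 0.0763]
tool_rot: [-0.0, 0.723, -0.69, 0.0]
wrist_force: [0.4, 0.2, 0.1]
grip_width: 0.0727
```

```bash
python3 -m creep '[{"x":0,"y":0,"z":0.04,"wx":0,"wy":0,"wz":0,"grip":-1},{"x":0,"y":0,"z":0.08,"wx":0,"wy":0,"wz":0,"grip":-1},{"x":-0.01,"y":0.02,"z":0.11,"wx":0,"wy":0,"wz":0.12,"grip":-1},{"x":-0.02,"y":0.04,"z":0.12,"wx":0,"wy":0,"wz":0.24,"grip":-1},{"x":-0.03,"y":0.07,"z":0.12,"wx":0,"wy":0,"wz":0.36,"grip":-1},{"x":-0.04,"y":0.1,"z":0.12,"wx":0,"wy":0,"wz":0.48,"grip":-1},{"x":-0.055,"y":0.13,"z":0.12,"wx":0,"wy":0,"wz":0.6,"grip":-1},{"x":-0.07,"y":0.16,"z":0.12,"wx":0,"wy":0,"wz":0.72,"grip":-1},{"x":-0.085,"y":0.19,"z":0.12,"wx":0,"wy":0,"wz":0.84,"grip":-1},{"x":-0.1,"y":0.22,"z":0.12,"wx":0,"wy":0,"wz":0.96,"grip":-1}]'
python3 -m creep '[{"x":-0.01,"y":0.02,"z":0,"wx":0,"wy":0,"wz":0.12,"grip":-1},{"x":-0.02,"y":0.04,"z":0,"wx":0,"wy":0,"wz":0.24,"grip":-1},{"x":-0.025,"y":0.06,"z":0,"wx":0,"wy":0,"wz":0.36,"grip":-1},{"x":-0.03,"y":0.08,"z":0,"wx":0,"wy":0,"wz":0.48,"grip":-1},{"x":-0.035,"y":0.1,"z":0,"wx":0,"wy":0,"wz":0.6,"grip":-1},{"x":-0.04,"y":0.12,"z":0,"wx":0,"wy":0,"wz":0.72,"grip":-1},{"x":-0.05,"y":0.135,"z":-0.01,"wx":0,"wy":0,"wz":0.84,"grip":-1},{"x":-0.054,"y":0.143,"z":-0.02,"wx":0,"wy":0,"wz":0.96,"grip":-1},{"x":-0.054,"y":0.143,"z":-0.04,"wx":0,"wy":0,"wz":1.018,"grip":-1},{"x":-0.054,"y":0.143,"z":-0.05,"wx":0,"wy":0,"wz":1.018,"grip":-1}]'
python3 - <<'E'
from h import *
P,D=capture("scene"); Q,D2=capture("top")
cv2.imwrite("pics/3.png",cv2.cvtColor(np.hstack([cv2.resize(P[120:320,210:460],(400,320),interpolation=2),cv2.resize(Q[110:270,80:280],(400,320),interpolation=2)]),4))
print(get_state()["tool_pos"],get_state()["tool_rot"])
E
```

```text
time_s: 6.3
tool_pos: [0.5051, 0.1959, 0.1964]
tool_rot: [-0.0, 0.961, -0.276, 0.0]
wrist_force: [0.6, 0.6, 0.4]
grip_width: 0.0856
time_s: 7.13
tool_pos: [0.4507, 0.3378, 0.1443]
tool_rot: [0.0, 0.974, 0.226, -0.001]
wrist_force: [0.5, -0.5, -1.0]
grip_width: 0.0857
[0.45031404 0.33678507 0.14356283] [ 6.59359031e-04  9.74521686e-01  2.24276224e-01 -2.68781399e-03]
```

View pics/3.png

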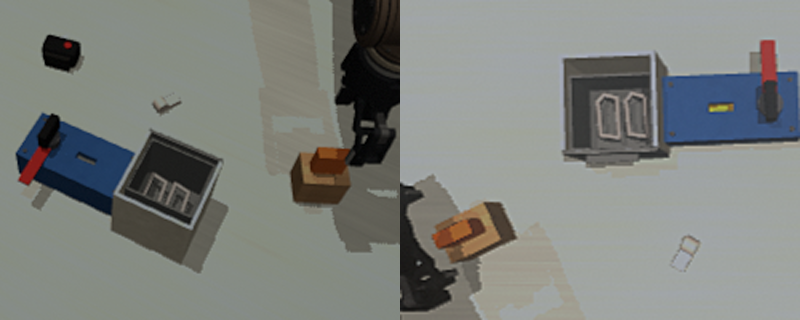

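```bash
python3 - <<'E'
from h import *
np.set_printoptions(precision=4,suppress=True)
s=get_state(); p=s["tool_pos"]; a=2*np.arctan2(s["tool_rot"][2],s["tool_rot"][1]); d=np.array([np.cos(a),np.sin(a),0])
print("angle",np.degrees(a))
for c,o,k in(("scene",(210,120),1.6),("top",(80,110),2)):
    for n,q in(("tcp",p),("f+",p+.05*d+[0,0,.013]),("f-",p-.05*d+[0,0,.013])): print(c,n,(proj(c,q)-o)*k+[400*(c=="top"),0])
for c in ("top","scene"):
    P,D=capture(c); C=cloud(c,D); P=P.astype(int)
    m=(C[...,2]>.1)&(C[...,2]<.11)&(np.hypot(C[...,0]-.4515,C[...,1]-.337)<.045)&(P[...,0]>P[...,2]+60)
    print(c,m.sum(),cv2.minAreaRect(C[m][:,:2].astype(np.float32)*1000))
    # slot: dark/yellow pixels inside housing top
    if c=="top":
        h=(abs(P[...,2]-P[...,0])>=0)&(np.hypot(C[...,0]-.6035,C[...,1]-.035)<.022)
        nb=h&~((P[...,2]>P[...,0]+30)&(P[...,2]>P[...,1]+15))
        v,u=np.nonzero(nb); print("slot px",len(u),u.mean(),v.mean(),at_z(c,(u.mean(),v.mean()),.054))
    print(c,[(round(r["p"],2),at_z(c,r["xy"],.06)) for r in pinpoint(c,"slot")[:2]])
E
```

```text
angle 25.920743385415832
scene tcp [342.4265 136.9458]
scene f+ [351.4228 165.3767]
scene f- [340.043 100.158]
top tcp [436.5667 235.5069]
top f+ [412.0869 193.7342]
top f- [450.3937 278.4791]
top 142 ((451.4486083984375, 337.7059631347656), (16.64725112915039, 44.42692947387695), 26.494794845581055)
slot px 59 240.35593220338984 163.20338983050848 [0.6039 0.0341 0.054 ]
top [(0.72, array([0.6021, 0.0385, 0.06  ]))]
scene 128 ((452.4339599609375, 336.5417175292969), (17.53757667541504, 40.61842727661133), 23.78310203552246)
scene [(0.77, array([0.603 , 0.0337, 0.06  ]))]
```

```bash
python3 - <<'E'
from h import *
s=get_state(); p=s["tool_pos"]; a=2*np.arctan2(s["tool_rot"][2],s["tool_rot"][1]); d=np.array([np.cos(a),np.sin(a),0])
o=[]
for c,(x,y) in(("scene",(380,140)),("top",(70,160))):
    P=capture(c)[0]; k=4; I=cv2.resize(P[y:y+130,x:x+100],(400,520),interpolation=1); I=cv2.convertScaleAbs(I,alpha=1.5,beta=20)
    for q,col in((p,(255,0,0)),(p+.05*d+[0,0,.013],(0,255,0)),(p-.05*d+[0,0,.013],(0,0,255))):
        u=(proj(c,q)-[x,y])*k; cv2.drawMarker(I,tuple(int(v) for v in u),col,0,14,2)
    o.append(I)
cv2.imwrite("pics/4.png",cv2.cvtColor(np.hstack(o),4))
E
```

```text
(no output)
```

View pics/4.png

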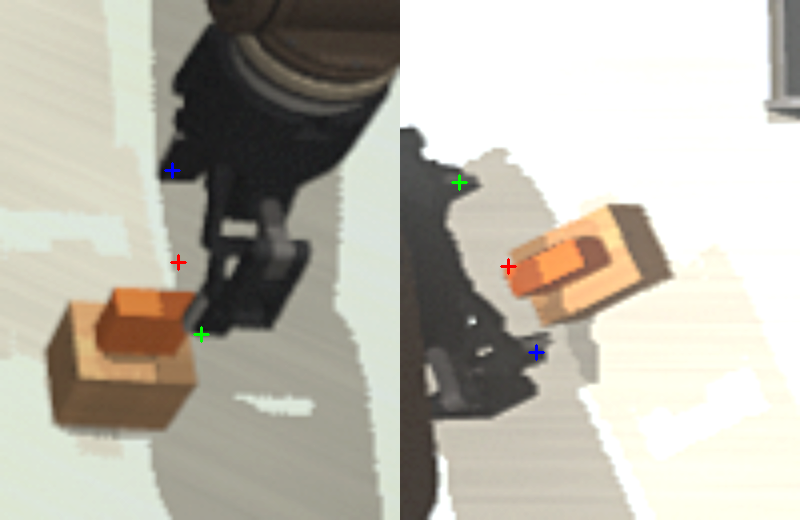

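Markers match the fingertips and straddle the key (left panel (180,260); right panel (508,266)), so the TCP is over the key. The red arm now points back and the slot is open. Descend and grip.

```bash
python3 -m creep '[{"x":0,"y":0,"z":-0.03,"wx":0,"wy":0,"wz":0,"grip":-1},{"x":0,"y":0,"z":-0.06,"wx":0,"wy":0,"wz":0,"grip":-1},{"x":0,"y":0,"z":-0.077,"wx":0,"wy":0,"wz":0,"grip":-1},{"x":0,"y":0,"z":-0.077,"wx":0,"wy":0,"wz":0,"grip":-1},{"x":0,"y":0,"z":-0.077,"wx":0,"wy":0,"wz":0,"grip":1},{"x":0,"y":0,"z":-0.077,"wx":0,"wy":0,"wz":0,"grip":1},{"x":0,"y":0,"z":-0.077,"wx":0,"wy":0,"wz":0,"grip":1},{"x":0,"y":0,"z":-0.077,"wx":0,"wy":0,"wz":0,"grip":1},{"x":0,"y":0,"z":-0.077,"wx":0,"wy":0,"wz":0,"grip":1},{"x":0,"y":0,"z":-0.077,"wx":0,"wy":0,"wz":0,"grip":1}]' 80
```

```text
time_s: 8.37
tool_pos: [0.4525, 0.3379, 0.0707]
tool_rot: [-0.0, 0.974, 0.225, 0.001]
wrist_force: [-0.1, -0.6, -1.1]
grip_width: 0.017
```

```bash
python3 -m creep '[{"x":0,"y":0,"z":0.02,"wx":0,"wy":0,"wz":0,"grip":1},{"x":0,"y":0,"z":0.04,"wx":0,"wy":0,"wz":0,"grip":1},{"x":0,"y":0,"z":0.06,"wx":0,"wy":0,"wz":0,"grip":1},{"x":0,"y":0,"z":0.08,"wx":0,"wy":0,"wz":0,"grip":1},{"x":0,"y":0,"z":0.11,"wx":0,"wy":0,"wz":0,"grip":1},{"x":0.01,"y":-0.02,"z":0.13,"wx":0,"wy":0,"wz":-0.04,"grip":1},{"x":0.025,"y":-0.05,"z":0.13,"wx":0,"wy":0,"wz":-0.08,"grip":1},{"x":0.04,"y":-0.08,"z":0.13,"wx":0,"wy":0,"wz":-0.12,"grip":1},{"x":0.055,"y":-0.11,"z":0.13,"wx":0,"wy":0,"wz":-0.16,"grip":1},{"x":0.07,"y":-0.14,"z":0.13,"wx":0,"wy":0,"wz":-0.2,"grip":1}]' 80
python3 -m creep '[{"x":0.015,"y":-0.03,"z":0,"wx":0,"wy":0,"wz":-0.04,"grip":1},{"x":0.03,"y":-0.06,"z":0,"wx":0,"wy":0,"wz":-0.08,"grip":1},{"x":0.045,"y":-0.09,"z":0,"wx":0,"wy":0,"wz":-0.12,"grip":1},{"x":0.06,"y":-0.12,"z":0,"wx":0,"wy":0,"wz":-0.16,"grip":1},{"x":0.075,"y":-0.145,"z":0,"wx":0,"wy":0,"wz":-0.2,"grip":1},{"x":0.082,"y":-0.163,"z":0,"wx":0,"wy":0,"wz":-0.208,"grip":1},{"x":0.082,"y":-0.163,"z":-0.03,"wx":0,"wy":0,"wz":-0.208,"grip":1},{"x":0.082,"y":-0.163,"z":-0.05,"wx":0,"wy":0,"wz":-0.208,"grip":1},{"x":0.082,"y":-0.163,"z":-0.05,"wx":0,"wy":0,"wz":-0.208,"grip":1},{"x":0.082,"y":-0.163,"z":-0.05,"wx":0,"wy":0,"wz":-0.208,"grip":1}]'
python3 - <<'E'
from h import *
np.set_printoptions(precision=4,suppress=True)
s=get_state(); print(s["tool_pos"],s["tool_rot"],s["wrist_force"])
o=[]
for c,(x,y) in(("scene",(225,160)),("top",(200,110))):
    P=capture(c)[0]; k=5; I=cv2.resize(P[y:y+100,x:x+80],(400,500),interpolation=1); I=cv2.convertScaleAbs(I,alpha=1.4,beta=15)
    for q,col in((s["tool_pos"],(255,0,0)),([.6037,.0345,.06],(0,255,0)),(s["tool_pos"]-[0,0,.054],(0,0,255))):
        u=(proj(c,q)-[x,y])*k; cv2.drawMarker(I,tuple(int(v) for v in u),col,0,12,1)
    o.append(I)
    print(c,[(round(r["p"],2),r["xy"],proj(c,s["tool_pos"]-[0,0,.054])) for r in pinpoint(c,"key")[:1]])
cv2.imwrite("pics/5.png",cv2.cvtColor(np.hstack(o),4))
E
```

```text
time_s: 9.2
tool_pos: [0.5222, 0.1963, 0.1996]
tool_rot: [-0.0, 0.992, 0.126, 0.0]
wrist_force: [0.1, 0.3, -1.3]
grip_width: 0.0168
time_s: 10.03
tool_pos: [0.6027, 0.0347, 0.1478]
tool_rot: [-0.0, 1.0, 0.023, -0.002]
wrist_force: [0.5, 0.1, -0.9]
grip_width: 0.0174
[0.6027 0.0347 0.1478] [-0.0003  0.9997  0.0229 -0.0019] [ 0.5085  0.085  -0.9452]
scene [(0.72, [261.5, 212.4], array([263.8034, 210.9081]))]
top [(0.64, [265.9, 162.3], array([239.1654, 161.3052]))]
```

View pics/5.png

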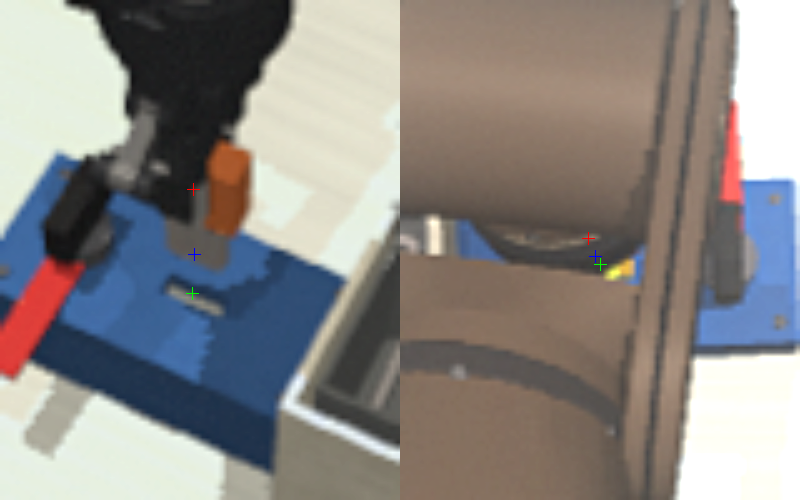

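```bash
python3 -m creep '[{"x":0,"y":0,"z":-0.01,"wx":0,"wy":0,"wz":0,"grip":1},{"x":0,"y":0,"z":-0.02,"wx":0,"wy":0,"wz":0,"grip":1},{"x":0,"y":0,"z":-0.025,"wx":0,"wy":0,"wz":0,"grip":1},{"x":0,"y":0,"z":-0.028,"wx":0,"wy":0,"wz":0,"grip":1},{"x":0,"y":0,"z":-0.03,"wx":0,"wy":0,"wz":0,"grip":1},{"x":0,"y":0,"z":-0.032,"wx":0,"wy":0,"wz":0,"grip":1},{"x":0,"y":0,"z":-0.034,"wx":0,"wy":0,"wz":0,"grip":1},{"x":0,"y":0,"z":-0.036,"wx":0,"wy":0,"wz":0,"grip":1},{"x":0,"y":0,"z":-0.038,"wx":0,"wy":0,"wz":0,"grip":1},{"x":0,"y":0,"z":-0.038,"wx":0,"wy":0,"wz":0,"grip":1}]' 100
```

```text
time_s: 11.07
tool_pos: [0.6038, 0.0346, 0.1109]
tool_rot: [-0.0, 1.0, 0.023, -0.0]
wrist_force: [-0.9, 0.1, -1.4]
grip_width: 0.0169
```

```bash
python3 -m creep '[{"x":0,"y":0,"z":-0.004,"wx":0,"wy":0,"wz":0,"grip":1},{"x":0,"y":0,"z":-0.008,"wx":0,"wy":0,"wz":0,"grip":1},{"x":0,"y":0,"z":-0.012,"wx":0,"wy":0,"wz":0,"grip":1},{"x":0,"y":0,"z":-0.016,"wx":0,"wy":0,"wz":0,"grip":1},{"x":0,"y":0,"z":-0.019,"wx":0,"wy":0,"wz":0,"grip":1},{"x":0,"y":0,"z":-0.022,"wx":0,"wy":0,"wz":0,"grip":1},{"x":0,"y":0,"z":-0.024,"wx":0,"wy":0,"wz":0,"grip":1},{"x":0,"y":0,"z":-0.025,"wx":0,"wy":0,"wz":0,"grip":1},{"x":0,"y":0,"z":-0.025,"wx":0,"wy":0,"wz":0,"grip":1},{"x":0,"y":0,"z":-0.025,"wx":0,"wy":0,"wz":0,"grip":1}]'
```

```text
time_s: 11.9
tool_pos: [0.604, 0.0346, 0.0864]
tool_rot: [0.0, 1.0, 0.023, -0.0]
wrist_force: [-0.1, -0.2, -0.5]
grip_width: 0.0168
```

Blade is 30 mm into the slot with no side force; now pressing against the catch.

```bash
python3 -m creep '[{"x":0,"y":0,"z":-0.003,"wx":0,"wy":0,"wz":0,"grip":1},{"x":0,"y":0,"z":-0.006,"wx":0,"wy":0,"wz":0,"grip":1},{"x":0,"y":0,"z":-0.009,"wx":0,"wy":0,"wz":0,"grip":1},{"x":0,"y":0,"z":-0.011,"wx":0,"wy":0,"wz":0,"grip":1},{"x":0,"y":0,"z":-0.013,"wx":0,"wy":0,"wz":0,"grip":1},{"x":0,"y":0,"z":-0.015,"wx":0,"wy":0,"wz":0,"grip":1},{"x":0,"y":0,"z":-0.0165,"wx":0,"wy":0,"wz":0,"grip":1},{"x":0,"y":0,"z":-0.0165,"wx":0,"wy":0,"wz":0,"grip":1},{"x":0,"y":0,"z":-0.0165,"wx":0,"wy":0,"wz":0,"grip":1},{"x":0,"y":0,"z":-0.0165,"wx":0,"wy":0,"wz":0,"grip":1}]'
python3 - <<'E'
from h import *
s=get_state(); print(s["tool_pos"],s["wrist_force"],s["moment"])
P,D=capture("scene")
cv2.imwrite("pics/6.png",cv2.cvtColor(cv2.resize(P[150:270,220:380],(800,600),interpolation=1),4))
E
```

```text
time_s: 12.73
tool_pos: [0.6041, 0.0346, 0.0719]
tool_rot: [0.0, 1.0, 0.023, -0.0]
wrist_force: [-4.9, -0.5, 8.0]
grip_width: 0.0169
[0.60411783 0.03455694 0.07194463] [-4.86244934 -0.49540757  8.00627496] [-0.02220199  1.00946928 -0.00919418]
```

View pics/6.png

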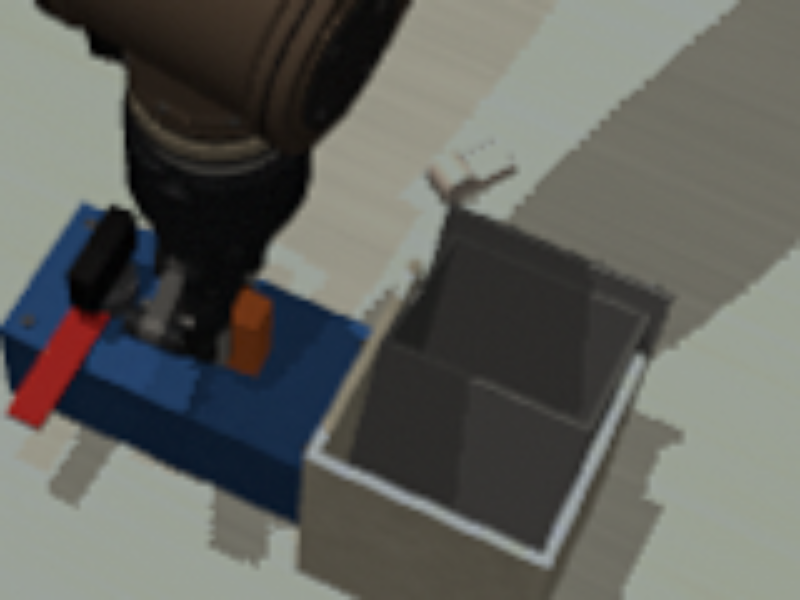

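The picture shows the handle (250,335) low at the housing, the red arm pointing back, and the bin leaning out. At 8 N it is perhaps 1 mm short, so I'll press a little more until the shoulder seats.

```bash
python3 -m creep '[{"x":0,"y":0,"z":-0.0005,"wx":0,"wy":0,"wz":0,"grip":1},{"x":0,"y":0,"z":-0.001,"wx":0,"wy":0,"wz":0,"grip":1},{"x":0,"y":0,"z":-0.0015,"wx":0,"wy":0,"wz":0,"grip":1},{"x":0,"y":0,"z":-0.002,"wx":0,"wy":0,"wz":0,"grip":1},{"x":0,"y":0,"z":-0.0025,"wx":0,"wy":0,"wz":0,"grip":1},{"x":0,"y":0,"z":-0.003,"wx":0,"wy":0,"wz":0,"grip":1},{"x":0,"y":0,"z":-0.003,"wx":0,"wy":0,"wz":0,"grip":1},{"x":0,"y":0,"z":-0.003,"wx":0,"wy":0,"wz":0,"grip":1},{"x":0,"y":0,"z":-0.003,"wx":0,"wy":0,"wz":0,"grip":1},{"x":0,"y":0,"z":-0.003,"wx":0,"wy":0,"wz":0,"grip":1}]'
```

```text
time_s: 13.62
tool_pos: [0.6042, 0.0346, 0.0707]
tool_rot: [0.0, 1.0, 0.023, -0.001]
wrist_force: [-9.5, -0.2, 16.2]
grip_width: 0.0166
```

TCP height is 0.0707, the same as when the shoulder rested on the stand, and the force rose to 16 N, so the shoulder is seated. One quick check of the bin and bystanders, then hand in.

```bash
python3 - <<'E'
from h import *
np.set_printoptions(precision=3,suppress=True)
P,D=capture("scene"); C=cloud("scene",D); D0=np.load("scene.npz")["D"]; C0=cloud("scene",D0)
for t in("bowl","cup","headlamp","whistle"): print(t,[at_z("scene",r["xy"],0)[:2] for r in pinpoint("scene",t)[:1]])
print("bin min x: before/after",[np.percentile(c[(c[...,2]>.08)&(c[...,2]<.13)&(c[...,1]>.12)&(c[...,1]<.2)&(c[...,0]>.4)&(c[...,0]<.7)][:,0],1) for c in(C0,C)])
s=get_state(); print(s["tool_pos"],s["wrist_force"])
sign_off()
E
```

```text
bowl [array([ 0.469, -0.351])]
cup [array([ 0.458, -0.36 ])]
headlamp [array([ 0.421, -0.114])]
whistle [array([0.433, 0.081])]
bin min x: before/after [np.float64(0.5426926393356978), np.float64(0.504623786370508)]
[0.604 0.035 0.071] [-9.23  -0.185 16.683]
the job is handed in; nothing more can be done
```

The job is handed in at about 14 s of the 58 s. The knob is turned, the key is pressed fully into the slot and still held, and the bin is tilted out.

**What I did:** I turned the clamp knob about 1.44 rad clockwise, so the red arm points straight back. I then took the key from its stand, lowered it through the slot without any noticeable side force, and pressed it home.

**Last checks:**
- **Key seated:** the tool height was 0.0707 m, the same as when the key's shoulder rested on its equally high stand. The push reads about 16 N, more than the spring's 9 N, so the shoulder is on the housing.
- **Key held:** the gripper is set to 100 N and stopped on the handle at 17 mm.
- **Bin:** the depth picture shows its top front edge about 38 mm further out than at the start. I did not measure the tilt angle itself.
- **Bowl, cup, headlamp and whistle:** all within about 5 mm of their first readings in the same camera, which is within the networks' error.

**Disagreements:**
- The top camera's network put the key well off, with the arm hiding it, once it was over the slot. I ignored that reading.
- There is also a side force of about 9 N along x while pressing, and no check at the end failed.

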